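# Stand the fallen brush pot back against its rail

### The arm

A 7-joint arm with a two-finger parallel gripper is mounted at the origin on the work surface. World frame = base frame: x ahead of the robot, y to its left, z up, the work surface at z = 0. Lengths are in m, angles in rad, forces in N, time in s.
With the tool pointing down it reaches from about 0.425 to 0.875 m from the base axis. Payload 4.7 kg.
Tool frame: the origin (TCP) lies midway between the tips of the shut fingers; the grasp point (between the pads) lies 19 mm behind it; z points along the fingers, y is the direction in which the jaws open and shut (so a half turn about z gives the same grasp; the last joint's range is limited). The gripper opens to 85 mm and grips with 20 to 120 N. Pads are 22 mm wide; open, the fingers measure 114 mm over their backs; the gripper's body (76 mm by 85 mm) begins 54 mm behind the grasp point. The pads swing forward as they close: fully open they stand 13 mm farther back than shut.
Start: joints at [-1.293, 0.321, -0.07, 1.45, 0.023, 1.371, -0.057], TCP at [0.17, 0.628, 0.231] pointing down, gripper open.
Joint ranges: [-2.86, 2.86], [-0.3, 2.09], [-1.38, 1.24], [0.06, 2.45], [-1.56, 4.7], [0.09, 2.05], [-2.69, 2.69]. Speed limits (rad/s): [2.57, 2.57, 3.14, 3.14, 3.14, 3.14, 3.14].

### API

Orientations are given as a unit quaternion [x, y, z, w].
In Python, from cell import * gives the robot as it stands.
- The arm moves only by the tool play_rows, never from a script. Its argument "targets" is one flat list of numbers, 5 for each row, row after row: the finger opening in m, from 0 to 0.0854, then the shift along the tool's x, y, z in m, then the turn about the tool's z in degrees. A call has 1 to 20 rows; each row is the pose to reach, as a shift and turn from the pose measured when the call began, along the tool's axes at that moment; what a row does not reach only later rows make up. A row lasts 1/10 s, in which the tool goes at most 50 mm and 8.59 degrees, less where a joint would pass 70% of its speed; a pose out of reach is approached as far as the arm can. A call with a gripper value outside its range is refused whole. The fingers move at their own pace and stop on an object; "squeeze" is the grip in N (left out, the last holds). Time passes only in rows, so rows that repeat a pose let the fingers close. It gives the time, the measured TCP pose, the force and the opening at its end, in the units of the state.
- observe(): the state, without advancing time (a new reading comes with each control period).
- read_camera(name): name is "scene" or "top" or "wrist"; returns (picture, depth): 480x640x3 uint8, red, green, blue; 480x640 float32, m along the optical axis (not along the pixel's ray), 0 where there is no reading.
- camera_info(name): a dict with "K" (3x3 intrinsics, pixels), "position" and "orientation" of the camera in the world. Camera axes: x right, y down, z forward; pixel columns grow to the right and rows downward; lengths in m; the calibration is good to about 2 mm. A picture is of the moment at which its call begins: read the wrist's pose just before it. camera_info takes no time and is no camera call; for the wrist camera it gives the pose at the moment of the call.
- finish_job(): hands the job in, once; it reports no verdict.
Trained networks look in the newest picture that a camera, given by its name, has taken for a name from the list of things; names that differ only in an ending like _2 or _b are one class to them, and where a whole thing is asked for, a point or a joint stands for the part that bears it (a point fixed in the world has none). Each returns a list of dicts, best first, with "score" (0 to 1); they miss things now and then, are a little off and sometimes report something else, mostly with a low value. They report only what shows in the picture. A call takes as long as a camera call.
- search_frame(name, camera): "at" ([column, row] in pixels, amid what is visible of it).
- silhouettes(name, camera): "mask" (480x640 bool, what is visible of it) and "at" ([column, row] in pixels, amid what is visible of it).
- mark_of(name, camera): "at" ([column, row] in pixels: a listed point, or the origin of a listed thing).
The state is a dict: "t": time; "qpos": joint angles; "qd": joint speeds; "joint_efforts": joint torques, N m; "position": TCP position; "eef_rot": TCP orientation; "wrist_force": force on the tool from outside, world axes, zero at the start; "torque": the same for the moment, N m; "gripper_width": finger opening in m.
Only numpy, scipy, OpenCV 4.12 (cv2) and the standard library are available. Lean on these libraries where they do the work, as an engineer would, in place of code of your own. Each camera call takes 0.05 s, during which the arm holds its last target. There are 200 camera calls.

### The job

The square wooden brush pot has been knocked over on the finishing bench. Tip it back up and let it down gently onto its base, without letting it drop or tumble over, then push it back to its place: standing with one side flush against the low wooden rail, between the oil tin and the wax jar. Leave everything else on the bench where it is.

Things in the scene. Friction and masses are not known exactly. Their poses are not given: they have to be found in the camera images.
- pot: empty square pot of dark wood, 92 x 92 mm outside, 125 mm tall, walls 8 mm, floor 10 mm thick, about 0.36 kg. Origin: centre of the underside of its floor; z runs from floor to open mouth, x and y square to its sides. Starts lying, x up, mouth away from the rail. It passes its balance 40 degrees before upright, then falls unless held back
- rail: low wooden rail screwed to the bench on the robot's left of the pot, running away from the robot, 360 mm long (y), 30 mm thick, 35 mm high. Origin: on the bench, at the middle of its front face (the face towards the pot); x points back into the rail, y along it, z up. The pot's place is at this front face, near its middle
- oil_tin: round steel tin, 72 mm across, 140 mm tall, standing by the rail about 137 mm to one side of its middle; origin at the centre of its underside
- wax_jar: round amber jar with a lid, 72 mm across, 90 mm tall, standing by the rail about 137 mm to the other side of its middle; origin at the centre of its underside (tin and jar may be swapped)
- brush: flat brush 220 mm long lying on the bench along its x; origin under its middle; leave alone
- tape: roll of tape lying flat, 72 mm across, 24 mm high; origin at the centre of its underside; leave alone
- sanding_block: cork sanding block 70 x 110 x 35 mm; origin at the centre of its underside; leave alone
- screwdriver: screwdriver lying on the bench along its x; leave alone
- cup: small open steel cup, 70 mm across, 70 mm tall; origin at the centre of its underside; leave alone

How it is judged:
By the outcome, as a careful person would: the job done as asked, in the order asked, and still so for the second after the job is handed in, with the robot touching nothing.
It also fails if it takes over 64 s, if anything falls off the work surface, if the arm or the gripper's body presses on something with over 40 N, if the wrist force passes 120 N, or if a joint passes its speed limit or range.

## Working session

There is one attempt and no reset: what is moved stays moved. The work goes in short steps, Python scripts to look and compute and a tool call to move; the robot and the scene stay as the last step left them, time stands still between calls to the robot, and variables do not carry over. Pictures are saved under pics/ and viewed, about 8 in all and at most 12, crops included, and the job is handed in when it is done.

Besides the shell and the picture viewer there is one more tool, called after ">>>" as a command line: name --argument value ..., lists and objects as JSON in quotes. play_rows: Moves the arm, as the interface text tells. Its arguments: {"type":"object","properties":{"targets":{"type":"array"},"squeeze":{"type":"number"}},"required":["targets"]}

```bash
mkdir -p pics; cat > h.py <<'E'
from cell import *
import numpy as np, cv2
from scipy.spatial.transform import Rotation as R
def cloud(cam):
    img,d=read_camera(cam); i=camera_info(cam); K=np.array(i["K"])
    v,u=np.mgrid[:480,:640]
    p=np.stack([(u-K[0,2])/K[0,0]*d,(v-K[1,2])/K[1,1]*d,d],-1)
    P=p@R.from_quat(i["orientation"]).as_matrix().T+np.array(i["position"])
    P[d==0]=np.nan
    return img,P
def save(n,img): cv2.imwrite('pics/'+n,img[:,:,::-1])
E
python3 - <<'E'
from h import *
o=observe();print({k:np.round(v,3).tolist() for k,v in o.items()})
a,P=cloud("top"); b,Q=cloud("scene")
save('top0.png',a);save('scene0.png',b)
for c,C in(("top",P),("scene",Q)):
  print(c,np.round(camera_info(c)["position"],3))
  for n in("pot","rail","oil_tin","wax_jar","brush","tape","sanding_block","screwdriver","cup"):
    r=silhouettes(n,c)
    if r:
      m=r[0]["mask"];p=C[m];p=p[~np.isnan(p[:,0])]
      if len(p): print(n,round(r[0]["score"],2),np.round(r[0]["at"]),m.sum(),np.round(np.percentile(p,[2,50,98],axis=0),3).tolist())
E
```

```text
{'t': 0.0, 'qpos': [-1.293, 0.322, -0.07, 1.452, 0.023, 1.371, -0.057], 'qd': [0.001, -0.002, -0.001, -0.001, -0.0, -0.002, 0.001], 'joint_efforts': [0.001, -49.358, -0.382, -31.433, 0.013, 0.012, 0.0], 'position': [0.169, 0.627, 0.23], 'eef_rot': [0.131, 0.991, -0.001, -0.0], 'wrist_force': [0.447, 0.188, 0.188], 'torque': [-0.002, -0.017, 0.005], 'gripper_width': 0.086}
top [0.462 0.082 1.02 ]
pot 0.75 [395. 276.] 3735 [[0.471, -0.134, 0.035], [0.516, -0.07, 0.091], [0.562, -0.009, 0.095]]
rail 0.85 [287. 259.] 3125 [[0.389, 0.089, 0.0], [0.553, 0.131, 0.034], [0.729, 0.173, 0.038]]
oil_tin 0.77 [294. 334.] 1422 [[0.384, 0.073, 0.099], [0.417, 0.104, 0.139], [0.449, 0.136, 0.142]]
wax_jar 0.64 [327. 188.] 1264 [[0.65, 0.022, 0.015], [0.675, 0.052, 0.088], [0.71, 0.084, 0.093]]
brush 0.71 [262. 174.] 1140 [[0.68, 0.145, 0.002], [0.721, 0.178, 0.031], [0.742, 0.207, 0.071]]
tape 0.96 [523. 286.] 792 [[0.484, -0.351, -0.001], [0.517, -0.317, 0.022], [0.55, -0.284, 0.027]]
sanding_block 0.67 [242. 274.] 2192 [[0.465, 0.178, 0.014], [0.517, 0.213, 0.034], [0.57, 0.25, 0.038]]
cup 0.71 [
[... 310 characters left out ...]
il_tin 0.6 [275. 194.] 2393 [[0.394, 0.068, 0.006], [0.438, 0.087, 0.092], [0.452, 0.128, 0.14]]
wax_jar 0.95 [346. 288.] 2256 [[0.656, 0.015, 0.001], [0.699, 0.035, 0.064], [0.72, 0.078, 0.091]]
brush 0.82 [282. 341.] 2570 [[0.653, -0.22, -0.002], [0.684, -0.099, 0.016], [0.717, -0.013, 0.02]]
tape 0.77 [111. 357.] 1418 [[0.486, -0.354, -0.002], [0.522, -0.322, 0.019], [0.554, -0.288, 0.025]]
sanding_block 0.93 [347. 218.] 1757 [[0.463, 0.174, 0.002], [0.53, 0.203, 0.033], [0.575, 0.249, 0.036]]
screwdriver 0.98 [418. 232.] 601 [[0.519, 0.275, -0.001], [0.647, 0.286, 0.019], [0.694, 0.311, 0.026]]
cup 0.91 [406. 264.] 1557 [[0.681, 0.142, 0.002], [0.714, 0.169, 0.046], [0.744, 0.206, 0.07]]
```

View pics/top0.png

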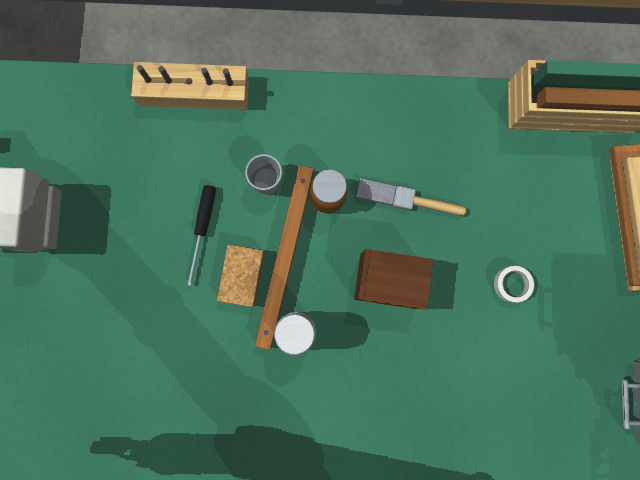

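View pics/scene0.png

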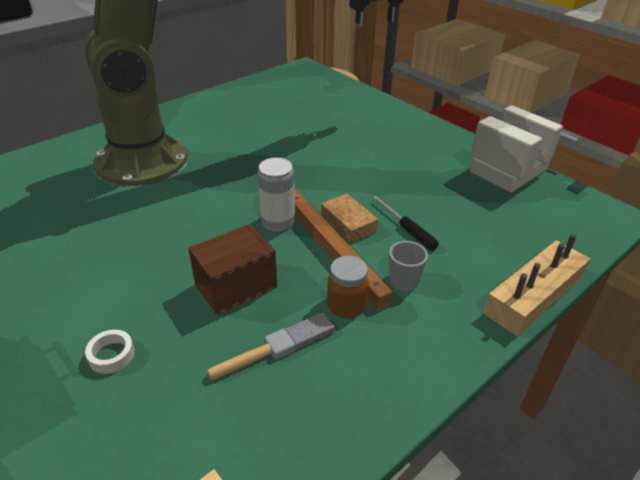

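```bash
python3 - <<'E'
from h import *
for cam in("top","scene"):
  a,P=cloud(cam)
  m=silhouettes("pot",cam)[0]["mask"]
  k=m&(P[...,2]>.085)&(P[...,2]<.1)
  p=P[k]; r=cv2.minAreaRect((p[:,:2]*1000).astype(np.float32)); print(cam,r,cv2.boxPoints(r).round().tolist(),p[:,2].mean())
  m=silhouettes("rail",cam)[0]["mask"]
  q=P[m&(P[...,2]>.03)&(P[...,2]<.04)]
  r=cv2.minAreaRect((q[:,:2]*1000).astype(np.float32)); print(r,cv2.boxPoints(r).round().tolist())
  for n in("oil_tin","wax_jar"):
    m=silhouettes(n,cam)[0]["mask"]; z=.14 if n=="oil_tin" else .09
    q=P[m&(abs(P[...,2]-z)<.006)]
    print(n,cv2.minEnclosingCircle((q[:,:2]*1000).astype(np.float32)))
E
```

```text
Traceback (most recent call last):
IndexError: list index out of range
```

The top picture shows the pot at (395,278) with its mouth to the right (world −y). The rail runs from (304,170) to (264,347), the jar is at (329,190) and the tin at (294,334). The scene picture agrees: the brush is beyond the pot and nothing stands at the mouth side.

My plan has four steps:
1. Set the jaws along the pot's width, with one finger in front of the mouth and the other outside a side wall.
2. Push the upper lip with the first finger to tip the pot up.
3. Pinch the side wall before the balance point and carry it round the arc.
4. Push the pot home against the rail.

```bash
cat >> h.py <<'E'
def potrect(P,m,zlo,zhi):
    p=P[m&(P[...,2]>zlo)&(P[...,2]<zhi)]
    return cv2.minAreaRect((p[:,:2]*1000).astype(np.float32)),p
E
python3 - <<'E'
from h import *
for cam in("top","scene"):
  a,P=cloud(cam)
  for n,lo,hi in(("pot",.086,.1),("rail",.03,.04),("oil_tin",.134,.146),("wax_jar",.084,.096)):
    for t in range(4):
      s=silhouettes(n,cam)
      if s: break
    if not s: print(n,"none");continue
    r,p=potrect(P,s[0]["mask"],lo,hi)
    print(cam,n,round(s[0]["score"],2),np.round(r[0],1),np.round(r[1],1),round(r[2],1),cv2.boxPoints(r).round().tolist(),len(p),p[:,2].mean().round(4))
i=camera_info("wrist");print(i)
o=observe();print(R.from_quat(o["eef_rot"]).as_matrix().round(3))
E
```

```text
top pot 0.88 [517.  -73.4] [124.9  92.7] 83.2 [[464.0, -130.0], [556.0, -141.0], [570.0, -17.0], [478.0, -6.0]] 3465 0.0915
top rail 0.88 [558.8 131.5] [ 30.3 359.4] 78.6 [[380.0, 152.0], [732.0, 81.0], [738.0, 111.0], [386.0, 182.0]] 2870 0.0344
top oil_tin 0.74 [415.  104.9] [63.5 64.1] 2.0 [[382.0, 136.0], [384.0, 72.0], [448.0, 74.0], [446.0, 138.0]] 1201 0.1394
top wax_jar 0.9 [684.6  51.4] [62.6 59.3] 1.6 [[653.0, 80.0], [654.0, 21.0], [717.0, 23.0], [715.0, 82.0]] 883 0.0895
scene pot 0.74 [517.  -74.5] [125.8  97.8] 83.7 [[462.0, -132.0], [559.0, -142.0], [572.0, -17.0], [475.0, -7.0]] 2605 0.0909
scene rail 0.87 [559.3 130.6] [ 32.8 360.8] 78.8 [[379.0, 150.0], [733.0, 79.0], [739.0, 112.0], [386.0, 182.0]] 1453 0.0339
scene oil_tin 0.85 [416.3 103.6] [64.2 66.2] 71.4 [[375.0, 84.0], [438.0, 63.0], [458.0, 124.0], [395.0, 145.0]] 517 0.1389
scene wax_jar 0.85 [685.4  50.8] [60.7 63.7] 18.3 [[647.0, 72.0], [667.0, 11.0], [724.0, 30.0], [704.0, 91.0]] 782 0.0888
{'K': array([[335.08980348,   0.        , 327.60231157],
       [  0.        , 335.08980348, 240.96679728],
       [  0.        ,   0.        ,   1.        ]]), 'position': array([0.10389806, 0.64610577, 0.37478551]), 'orientation': array([0.78644726, 0.60213727, 0.0829975 , 0.10973985])}
[[-0.965  0.261  0.   ]
 [ 0.261  0.965  0.   ]
 [-0.     0.    -1.   ]]
```

>>> play_rows --targets '[0.054,-0.418,-0.277,0,45,0.054,-0.418,-0.277,0,45,0.054,-0.418,-0.277,0,45,0.054,-0.418,-0.277,0,45,0.054,-0.418,-0.277,0,45,0.054,-0.418,-0.277,0,45,0.054,-0.418,-0.277,0,45,0.054,-0.418,-0.277,0,45,0.054,-0.418,-0.277,0,45,0.054,-0.566,-0.677,0,81.6,0.054,-0.566,-0.677,0,81.6,0.054,-0.566,-0.677,0,81.6,0.054,-0.566,-0.677,0,81.6,0.054,-0.566,-0.677,0,81.6,0.054,-0.566,-0.677,0,81.6,0.054,-0.566,-0.677,0,81.6,0.054,-0.566,-0.677,0,81.6,0.054,-0.566,-0.677,0,81.6,0.054,-0.566,-0.677,0,81.6,0.054,-0.566,-0.677,0,81.6]'

```text
t: 3.6
position: [0.5388, -0.1782, 0.2316]
eef_rot: [0.75, 0.662, -0.001, 0.001]
wrist_force: [-0.3, -0.2, -0.0]
gripper_width: 0.054
```

>>> play_rows --targets '[0.054,0,0,0.05,0,0.054,0,0,0.1,0,0.054,0,0,0.15,0,0.054,0,0,0.185,0,0.054,0,0,0.185,0,0.054,0,0,0.185,0,0.054,0.02,0,0.185,0,0.054,0.02,0,0.185,0,0.054,0.02,0,0.185,0]'

```text
t: 4.5
position: [0.5431, -0.1586, 0.0488]
eef_rot: [0.749, 0.663, 0.001, 0.002]
wrist_force: [0.7, 0.0, -0.3]
gripper_width: 0.0538
```

```bash
python3 - <<'E'
from h import *
b,Q=cloud("scene"); save('s1.png',cv2.resize(b[130:400,80:440],None,fx=2,fy=2))
print(observe()["position"],observe()["wrist_force"])
E
```

```text
[ 0.54259253 -0.15930759  0.0484623 ] [ 0.54314788  1.20808616 -0.2367235 ]
```

View pics/s1.png

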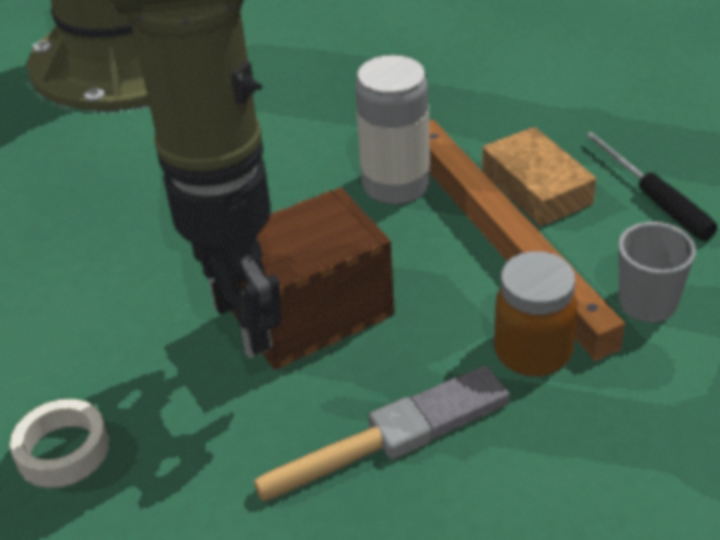

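>>> play_rows --targets '[0.054,0.006,0,0,0,0.054,0.009,0,0,0,0.054,0.011,0,0,0,0.054,0.015,0,-0.005,0,0.054,0.019,0,-0.01,0,0.054,0.023,0,-0.015,0,0.054,0.028,0,-0.02,0,0.054,0.028,0,-0.02,0]'

```text
t: 5.35
position: [0.5468, -0.1306, 0.0693]
eef_rot: [0.749, 0.663, 0.001, 0.003]
wrist_force: [-1.1, -4.1, 2.0]
gripper_width: 0.0539
```

```bash
cat >> h.py <<'E'
def tilt():
    "fit pot side walls: far side face points from scene camera, and top-face plane"
    for cam in("scene","top"):
        b,Q=cloud(cam); s=[]
        for _ in range(3):
            s=silhouettes("pot",cam)
            if s: break
        if not s: print(cam,"no pot"); continue
        m=s[0]["mask"]&np.isfinite(Q[...,0])
        u=np.array([.116,.993]);w=np.array([.993,-.116]); c=np.array([.517,-.0734])
        p=Q[m]; S=(p[:,:2]-c)@u; W=(p[:,:2]-c)@w; Z=p[:,2]
        k=np.ones(len(p),bool)
        k=(W>-.06)&(W<.05)&(Z>.05) if cam=="top" else (W>.035)&(W<.06)
        pts=np.c_[S[k],Z[k]]
        r=cv2.minAreaRect((pts*1000).astype(np.float32))
        print(cam,round(s[0]["score"],2),k.sum(),"rect",np.round(r[0],1),np.round(r[1],1),round(r[2],1),"W",np.percentile(W[k],[2,50,98]).round(3))
        if cam=="top":
            A=np.c_[S[k],np.ones(k.sum())]; g=np.ones(k.sum(),bool)
            for _ in range(6):
                co=np.linalg.lstsq(A[g],Z[k][g],rcond=None)[0]; g=abs(Z[k]-A@co)<.006
            print("  top face slope deg",np.degrees(np.arctan(co[0])).round(1),"frac",g.mean().round(2),"S",np.percentile(S[k][g],[1,99]).round(3),"Z",np.percentile(Z[k][g],[1,99]).round(3))
        else: print("  lowest S,Z",pts[np.argsort(pts[:,1])[:30]].mean(0).round(4),"maxS",np.percentile(S[k],99).round(3))
    return b
E
python3 - <<'E'
from h import *
tilt();o=observe();print(o["position"],o["wrist_force"])
E
```

```text
scene 0.62 2350 rect [18.6 82.3] [168.2 129.2] 81.5 W [0.037 0.045 0.048]
  lowest S,Z [0.0427 0.0013] maxS 0.078
top 0.73 3606 rect [21.1 83.2] [123.7  63.9] 0.1 W [-0.046 -0.002  0.044]
  top face slope deg -9.5 frac 0.99 S [-0.038  0.082] Z [0.089 0.112]
[ 0.5461543  -0.13155762  0.06839052] [ 0.43595851 -2.50517311  0.9756613 ]
```

>>> play_rows --targets '[0.054,0.005,0,-0.005,0,0.054,0.01,0,-0.01,0,0.054,0.015,0,-0.014,0,0.054,0.021,0,-0.018,0,0.054,0.026,0,-0.021,0,0.054,0.031,0,-0.024,0,0.054,0.037,0,-0.027,0,0.054,0.043,0,-0.029,0,0.054,0.043,0,-0.029,0]'

```text
t: 6.45
position: [0.5517, -0.087, 0.0973]
eef_rot: [0.749, 0.663, 0.001, 0.002]
wrist_force: [-0.3, -0.8, 0.8]
gripper_width: 0.0541
```

```bash
python3 - <<'E'
from h import *
b=tilt();o=observe();print(o["position"],o["eef_rot"],o["wrist_force"])
E
```

```text
scene 0.96 2185 rect [44.2 94.5] [154.4 138.4] 66.9 W [0.038 0.045 0.047]
  lowest S,Z [0.0636 0.0064] maxS 0.105
top 0.6 3575 rect [ 75.8 265.3] [454.7 146. ] 79.0 W [-0.046 -0.005  0.043]
  top face slope deg -29.9 frac 0.93 S [0.005 0.112] Z [0.08  0.142]
[ 0.55106221 -0.08884634  0.09694853] [7.49517202e-01 6.61981108e-01 3.65910222e-04 2.20050297e-03] [-0.24546796 -0.23270783 -0.41756453]
```

>>> play_rows --squeeze 25 --targets '[0.054,0.006,0,-0.001,0,0.054,0.012,0,-0.002,0,0.054,0.018,0,-0.003,0,0.054,0.024,0,-0.004,0,0.054,0.025,0,-0.004,0,0.045,0.025,0.002,-0.004,0,0.035,0.025,0.004,-0.004,0,0.025,0.025,0.006,-0.004,0,0.018,0.025,0.006,-0.004,0,0.012,0.025,0.006,-0.004,0,0.006,0.025,0.006,-0.004,0,0.0,0.025,0.006,-0.004,0,0.0,0.025,0.006,-0.004,0,0.0,0.025,0.006,-0.004,0]'

```text
t: 8.05
position: [0.5601, -0.0649, 0.1009]
eef_rot: [0.75, 0.662, 0.0, 0.002]
wrist_force: [0.2, -0.3, 0.5]
gripper_width: 0.0076
```

```bash
python3 - <<'E'
from h import *
b=tilt();o=observe();print(o["position"],o["eef_rot"],o["wrist_force"],o["gripper_width"])
b,_=cloud("scene"); save('s2.png',cv2.resize(b[100:370,80:440],None,fx=2,fy=2))
E
```

```text
scene 0.89 2166 rect [48.8 76.2] [ 93.2 127.5] 49.5 W [0.039 0.045 0.047]
  lowest S,Z [0.0653 0.0098] maxS 0.116
top 0.8 3318 rect [ 36.  275.6] [127.4 457.8] 7.7 W [-0.046 -0.005  0.043]
  top face slope deg -40.9 frac 0.9 S [0.032 0.127] Z [0.069 0.151]
[ 0.56009323 -0.06488636  0.10093958] [7.49529538e-01 6.61966873e-01 3.39181021e-04 2.28368215e-03] [ 0.89968435 -0.47932499  0.90658471] 0.007967273107398568
```

View pics/s2.png

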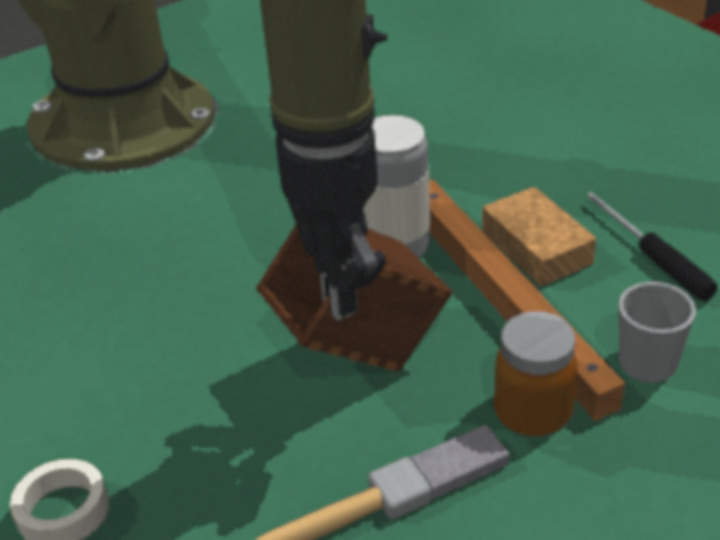

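>>> play_rows --targets '[0.0,0.005,0,-0.002,0,0.0,0.011,0,-0.004,0,0.0,0.016,0,-0.006,0,0.0,0.022,0,-0.0075,0,0.0,0.027,0,-0.0085,0,0.0,0.033,0,-0.0095,0,0.0,0.039,0,-0.0105,0,0.0,0.044,0,-0.011,0,0.0,0.05,0,-0.011,0,0.0,0.056,0,-0.011,0,0.0,0.056,0,-0.011,0]'

```text
t: 9.4
position: [0.5671, -0.0078, 0.1117]
eef_rot: [0.749, 0.663, 0.0, 0.002]
wrist_force: [-0.3, 0.5, -4.4]
gripper_width: 0.0079
```

```bash
python3 - <<'E'
from h import *
b=tilt();o=observe();print(o["position"],o["eef_rot"],o["wrist_force"],o["gripper_width"])
E
```

```text
scene 0.92 2096 rect [107.1  86.1] [ 93.6 128.2] 49.4 W [0.039 0.045 0.048]
  lowest S,Z [0.1232 0.0199] maxS 0.176
top 0.82 2721 rect [137.9 146.9] [193.7  96.5] 88.3 W [-0.046 -0.003  0.044]
  top face slope deg -41.0 frac 0.99 S [0.093 0.183] Z [0.08  0.159]
[ 0.56691168 -0.00975009  0.11177343] [7.49703212e-01 6.61769929e-01 2.07234727e-04 2.36914615e-03] [-0.28532877  0.38255467 -3.2196992 ] 0.007547647373000347
```

>>> play_rows --squeeze 25 --targets '[0.0,-0.015,0,0,0,0.0,-0.03,0,0,0,0.0,-0.045,0,0,0,0.0,-0.056,0,0,0,0.0,-0.056,0,0.004,0,0.0,-0.056,0,0.008,0,0.0,-0.056,0,0.01,0,0.0,-0.056,0,0.011,0,0.0,-0.056,0,0.011,0]'

```text
t: 10.5
position: [0.56, -0.0645, 0.1009]
eef_rot: [0.749, 0.662, 0.0, 0.002]
wrist_force: [-0.8, 0.5, -1.2]
gripper_width: 0.0073
```

```bash
python3 - <<'E'
from h import *
b=tilt();o=observe();print(o["position"],o["eef_rot"],o["wrist_force"],o["torque"],o["gripper_width"])
E
```

```text
scene 0.71 2198 rect [50.5 76. ] [ 93.1 127.9] 49.2 W [0.038 0.045 0.047]
  lowest S,Z [0.067  0.0092] maxS 0.118
top 0.96 3284 rect [ 96.  273.1] [462.6 126.8] 81.2 W [-0.047 -0.006  0.043]
  top face slope deg -40.8 frac 0.9 S [0.032 0.127] Z [0.07  0.151]
[ 0.55995035 -0.0646335   0.10093376] [7.49482993e-01 6.62020317e-01 3.36981617e-04 2.05649784e-03] [ 0.56284134  0.81988422 -2.13809649] [ 0.18798185  0.09580042 -0.00526553] 0.007781097089407601
```

>>> play_rows --squeeze 20 --targets '[0.01,0.001,0,0,0,0.016,0.001,0,0,0,0.016,0.003,0,-0.001,0,0.016,0.006,0,-0.005,0,0.016,0.009,0,-0.009,0,0.016,0.012,0,-0.013,0,0.016,0.014,0,-0.016,0,0.016,0.014,0,-0.016,0]'

```text
t: 11.5
position: [0.5621, -0.0502, 0.1175]
eef_rot: [0.749, 0.662, 0.001, 0.002]
wrist_force: [0.1, 0.2, -0.3]
gripper_width: 0.0164
```

```bash
python3 - <<'E'
from h import *
b=tilt();o=observe();print(o["position"],o["eef_rot"],o["wrist_force"],o["torque"],o["gripper_width"])
E
```

```text
scene 0.71 2288 rect [56.2 77.2] [ 92.9 132.1] 43.9 W [0.039 0.045 0.048]
  lowest S,Z [0.0689 0.0135] maxS 0.123
top 0.65 2996 rect [ 45.7 110.9] [102.2 175.9] 32.1 W [-0.046 -0.005  0.043]
  top face slope deg -45.3 frac 0.91 S [0.044 0.132] Z [0.065 0.153]
[ 0.5614981  -0.05093329  0.11679867] [7.49566201e-01 6.61926201e-01 2.04368884e-04 2.04267170e-03] [-0.30180862 -0.08758022 -0.62708174] [-0.04010272  0.01848497 -0.03306505] 0.016124877740657406
```

>>> play_rows --squeeze 20 --targets '[0.016,0.003,0,-0.001,0,0.016,0.006,0,-0.002,0,0.016,0.006,0,-0.002,0,0.009,0.006,0,-0.002,0,0.0,0.006,0,-0.002,0,0.0,0.006,0,-0.002,0,0.0,0.006,0,-0.002,0,0.0,0.01,0,-0.002,0,0.0,0.014,0,-0.002,0,0.0,0.018,0,-0.002,0,0.0,0.018,0,-0.002,0]'

```text
t: 12.8
position: [0.5647, -0.0336, 0.1202]
eef_rot: [0.749, 0.662, 0.001, 0.003]
wrist_force: [-1.1, -1.5, 7.1]
gripper_width: 0.0075
```

```bash
python3 - <<'E'
from h import *
b=tilt();o=observe();print(o["position"],o["eef_rot"],o["wrist_force"],o["torque"],o["gripper_width"])
E
```

```text
scene no pot
top 0.95 2487 rect [ 90.2 104.9] [ 99.3 106. ] 1.9 W [-0.046 -0.003  0.044]
  top face slope deg -52.9 frac 0.95 S [0.065 0.14 ] Z [0.056 0.155]
[ 0.56464265 -0.03377159  0.12020245] [7.49669812e-01 6.61805054e-01 6.93712769e-04 2.96004887e-03] [-1.4431282  -1.56112643  8.01423214] [-0.6505215   0.37617046  0.04901797] 0.007275664971833886
```

>>> play_rows --targets '[0.0,0.004,0,0,0,0.0,0.008,0,0,0,0.0,0.012,0,0,0,0.0,0.016,0,0,0,0.0,0.02,0,0,0,0.0,0.024,0,-0.0005,0,0.0,0.028,0,0,0,0.0,0.032,0,0,0,0.0,0.036,0,0,0,0.0,0.04,0,0.001,0,0.0,0.044,0,0.0015,0,0.0,0.047,0,0.002,0,0.0,0.047,0,0.002,0]'

```text
t: 14.4
position: [0.5705, 0.0141, 0.118]
eef_rot: [0.749, 0.662, 0.001, 0.003]
wrist_force: [-0.8, 0.2, 5.5]
gripper_width: 0.0077
```

```bash
python3 - <<'E'
from h import *
b=tilt();o=observe();print(o["position"],o["eef_rot"],o["wrist_force"],o["torque"],o["gripper_width"])
b,_=cloud("scene"); save('s3.png',cv2.resize(b[100:370,80:440],None,fx=2,fy=2))
E
```

```text
scene 0.77 2229 rect [92.7 72.8] [ 92.4 128.3] 17.0 W [0.04  0.045 0.048]
  lowest S,Z [0.076  0.0054] maxS 0.146
top 0.76 712 rect [127.1 288.1] [ 29.2 477.1] 1.9 W [-0.046 -0.007  0.044]
  top face slope deg -72.7 frac 0.97 S [0.122 0.149] Z [0.051 0.135]
[0.57046241 0.01360984 0.11811796] [0.74959146 0.66189511 0.00101386 0.00254591] [-2.27701742  1.81736693  5.54291567] [ 0.19214045  0.57750367 -0.01053676] 0.007568942227802261
```

View pics/s3.png

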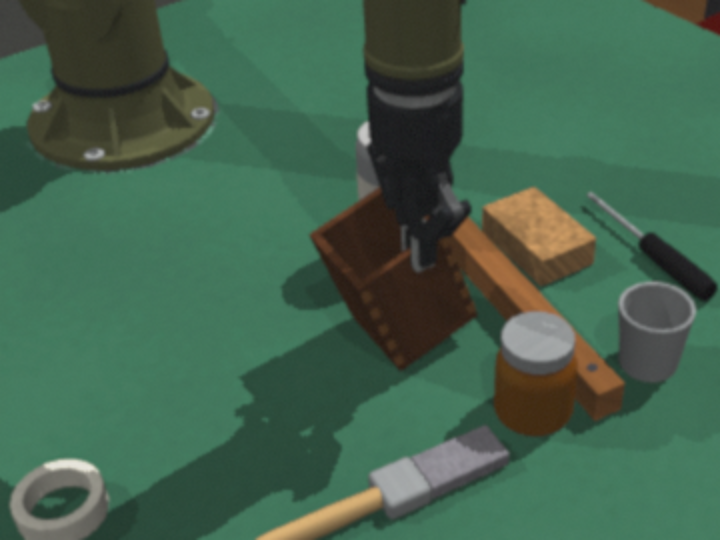

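>>> play_rows --targets '[0.0,0.003,0,0.0005,0,0.0,0.006,0,0.0015,0,0.0,0.009,0,0.0025,0,0.0,0.012,0,0.0033,0,0.0,0.015,0,0.0043,0,0.0,0.018,0,0.0053,0,0.0,0.021,0,0.0063,0,0.0,0.024,0,0.0077,0,0.0,0.027,0,0.009,0,0.0,0.03,0,0.0105,0,0.0,0.033,0,0.012,0,0.0,0.035,0,0.013,0,0.0,0.037,0,0.014,0,0.0,0.037,0,0.014,0]'

```text
t: 16.05
position: [0.575, 0.0515, 0.1039]
eef_rot: [0.749, 0.662, 0.001, 0.002]
wrist_force: [-1.7, 1.7, 4.3]
gripper_width: 0.0077
```

```bash
python3 - <<'E'
from h import *
b=tilt();o=observe();print(o["position"],o["eef_rot"],o["wrist_force"],o["torque"],o["gripper_width"])
E
```

```text
scene 0.92 2211 rect [113.   62.2] [ 94. 129.] 0.3 W [0.038 0.045 0.048]
  lowest S,Z [0.1036 0.0006] maxS 0.157
top no pot
[0.5751121  0.05102801 0.10409833] [0.74954526 0.66194801 0.00141641 0.00217512] [-1.68833136  3.75381965  4.40651439] [ 0.80246714  0.55017078 -0.07074814] 0.007465670735066634
```

>>> play_rows --targets '[0.0,0.001,0,0.001,0,0.0,0.001,0,0.001,0,0.012,0.001,0,0.0,0,0.02,0.001,0,0.0,0,0.03,0.001,0,0.0,0,0.03,0.001,0,0.0,0,0.03,0.001,0,-0.01,0,0.03,0.001,0,-0.03,0,0.03,0,0,-0.06,0,0.03,0,0,-0.09,0,0.03,0,0,-0.09,0]'

```text
t: 17.45
position: [0.5776, 0.051, 0.1994]
eef_rot: [0.75, 0.662, 0.005, 0.004]
wrist_force: [0.6, -0.1, -0.1]
gripper_width: 0.0301
```

```bash
cat >> h.py <<'E'
def upright():
    for cam in("top","scene"):
        a,P=cloud(cam)
        for _ in range(3):
            s=silhouettes("pot",cam)
            if s: break
        if not s: print(cam,"none");continue
        r,p=potrect(P,s[0]["mask"],.119,.131)
        if len(p)<50: print(cam,len(p));continue
        c=np.array(r[0])/1000-[.556,.1165]; n=np.array([.198,.980]);t=np.array([.980,-.198])
        print(cam,np.round(r[0],1),np.round(r[1],1),round(r[2],1),"n,t",(c@n).round(4),(c@t).round(4),"rim z",p[:,2].mean().round(4),np.percentile(P[s[0]["mask"]][:,2],99))
E
python3 - <<'E'
from h import *
tilt();upright();o=observe();print(o["position"],o["eef_rot"],o["wrist_force"],o["gripper_width"])
E
```

```text
scene 0.73 2377 rect [112.3  63.4] [ 91.8 128. ] 0.0 W [0.038 0.046 0.048]
  lowest S,Z [0.106  0.0018] maxS 0.156
top no pot
top 0
scene [531.7  38.8] [94.5 96.2] 81.1 n,t -0.081 -0.0084 rim z 0.1231 nan
[0.57432605 0.05105541 0.19346555] [0.74956574 0.66192639 0.0008278  0.00198936] [-0.14463002  0.28860385 -0.64775687] 0.03028761804233573
```

>>> play_rows --targets '[0.045,-0.045,-0.022,0,4.3,0.045,-0.095,-0.047,0,4.3,0.045,-0.095,-0.047,0,4.3,0.045,-0.095,-0.047,0,4.3,0.045,-0.095,-0.047,0.045,4.3,0.045,-0.095,-0.047,0.09,4.3,0.045,-0.095,-0.047,0.13,4.3,0.045,-0.095,-0.047,0.13,4.3,0.045,-0.095,-0.047,0.13,4.3]'

```text
t: 18.85
position: [0.5169, -0.0369, 0.0636]
eef_rot: [0.773, 0.634, 0.0, 0.002]
wrist_force: [-0.3, -0.5, -0.1]
gripper_width: 0.0446
```

```bash
python3 - <<'E'
from h import *
upright();o=observe();q=o["eef_rot"];print(o["position"],R.from_quat(q).as_matrix()[:,:2].round(3),o["wrist_force"],o["gripper_width"])
b,_=cloud("top"); save('t4.png',cv2.resize(b[130:370,220:460],None,fx=2,fy=2))
E
```

```text
top [530.4  40.2] [91.8 91.8] 82.5 n,t -0.0799 -0.01 rim z 0.1243 nan
scene [531.3  26.7] [121.  98.] 85.9 n,t -0.0929 -0.0064 rim z 0.1232 nan
[ 0.51849147 -0.03728468  0.06567781] [[ 0.197  0.98 ]
 [ 0.98  -0.197]
 [ 0.001  0.008]] [0.75628463 0.71084611 0.25287438] 0.045010223741455545
```

View pics/t4.png

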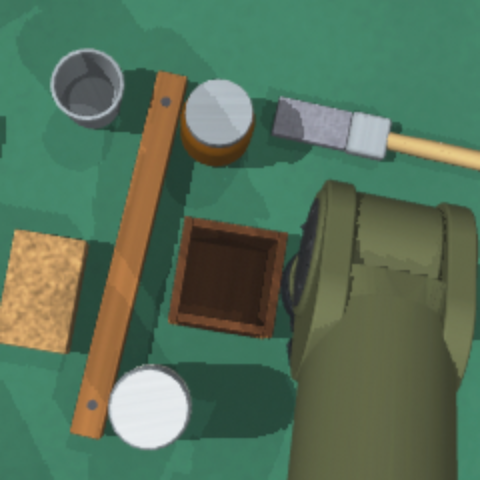

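>>> play_rows --targets '[0.045,0.01,-0.003,0,0,0.045,0.017,-0.003,0,0,0.045,0.021,-0.003,0,0,0.045,0.024,-0.003,0,0,0.045,0.027,-0.002,0,0,0.045,0.03,-0.001,0,0,0.045,0.033,0,0,0,0.045,0.036,0.001,0,0,0.045,0.039,0.003,0,0,0.045,0.042,0.005,0,0,0.045,0.045,0.006,0,0,0.045,0.047,0.007,0,0,0.045,0.047,0.007,0,0]'

```text
t: 20.4
position: [0.5342, 0.0065, 0.0657]
eef_rot: [0.774, 0.633, 0.002, 0.003]
wrist_force: [-2.3, -3.2, 4.5]
gripper_width: 0.045
```

```bash
python3 - <<'E'
from h import *
upright();o=observe();print(o["position"],o["wrist_force"],o["gripper_width"])
E
```

```text
top [545.4  74.7] [77.9 91.9] 79.8 n,t -0.0431 -0.0021 rim z 0.1251 nan
scene [545.4  69.8] [83.9 97.9] 77.4 n,t -0.0478 -0.0011 rim z 0.1236 nan
[0.53422778 0.00649203 0.06572357] [-2.57073314 -4.3161009   4.91646938] 0.04496507250346269
```

>>> play_rows --targets '[0.045,0.002,0.001,0,0,0.045,0.004,0.001,0,0,0.045,0.006,0.001,0,0,0.045,0.007,0.001,0,0,0.045,0.007,0.001,0,0]'

```text
t: 21.1
position: [0.5377, 0.0094, 0.0674]
eef_rot: [0.775, 0.632, 0.002, 0.005]
wrist_force: [-3.4, -10.2, 13.3]
gripper_width: 0.0448
```

```bash
python3 - <<'E'
from h import *
upright();o=observe();print(o["position"],o["wrist_force"],o["gripper_width"])
E
```

```text
top [546.2  79.9] [77.2 91.9] 79.5 n,t -0.0378 -0.0024 rim z 0.1256 nan
scene [546.6  74.7] [86.2 96.5] 77.7 n,t -0.0428 -0.001 rim z 0.1242 nan
[0.53778438 0.0094422  0.06741351] [ -3.54968098 -10.34221624  13.42037977] 0.04493816869880348
```

>>> play_rows --targets '[0.045,-0.001,0,0.001,0,0.045,-0.002,0,0.002,0,0.045,-0.003,0,0.002,0,0.045,-0.004,0,0.002,0,0.045,-0.006,0,0.002,0,0.045,-0.01,0,0.002,0,0.045,-0.03,0,0,0,0.045,-0.06,0,0,0,0.045,-0.09,0,0,0,0.045,-0.12,0,0,0,0.045,-0.12,0,0,0]'

```text
t: 22.4
position: [0.5123, -0.1123, 0.0677]
eef_rot: [0.777, 0.63, 0.002, 0.005]
wrist_force: [0.1, -0.3, -0.7]
gripper_width: 0.0449
```

```bash
python3 - <<'E'
from h import *
upright();o=observe();print(o["position"],o["wrist_force"],o["gripper_width"])
# fresh rail fit & side face verticality
a,P=cloud("scene"); s=silhouettes("pot","scene")
if s:
  p=P[s[0]["mask"]]; n=np.array([.198,.980]);t=np.array([.980,-.198])
  N=(p[:,:2]-[.556,.1165])@n; T=(p[:,:2]-[.556,.1165])@t; k=(T>.03)&(T<.06)
  print(cv2.minAreaRect(np.c_[N[k],p[k,2]].astype(np.float32)*1000))
save('s5.png',cv2.resize(a[100:370,140:500],None,fx=2,fy=2))
b,_=cloud("top"); save('t5.png',cv2.resize(b[130:370,220:460],None,fx=2.5,fy=2.5))
E
```

```text
top none
scene [543.   62.1] [93.4 95.4] 80.0 n,t -0.0559 -0.0019 rim z 0.1232 nan
[ 0.51400889 -0.10655275  0.06759071] [-0.33888994 -0.45962452  0.98139435] 0.044985628958803106
((-55.598548889160156, 61.4173469543457), (132.03915405273438, 94.3202133178711), 89.67288208007812)
```

View pics/t5.png

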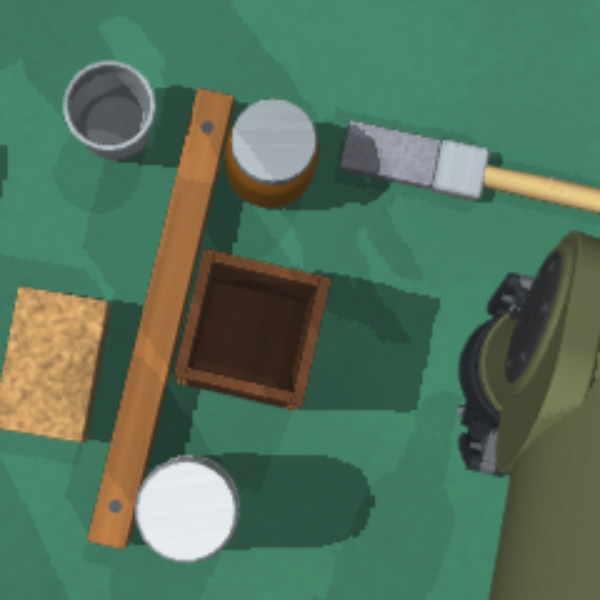

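>>> play_rows --targets '[0.04,0,0,-0.05,0,0.04,0,0,-0.1,0,0.04,0,0,-0.135,-8,0.04,0.03,-0.001,-0.135,-16,0.04,0.06,-0.003,-0.135,-24,0.04,0.09,-0.005,-0.135,-32,0.04,0.11,-0.006,-0.135,-40,0.04,0.13,-0.006,-0.135,-48,0.04,0.13,-0.006,-0.135,-56,0.04,0.13,-0.006,-0.135,-64,0.04,0.13,-0.006,-0.135,-72,0.04,0.13,-0.006,-0.135,-80,0.04,0.13,-0.006,-0.135,-86,0.04,0.13,-0.006,-0.135,-90.5,0.04,0.13,-0.006,-0.135,-90.5,0.04,0.13,-0.006,-0.135,-90.5]'

```text
t: 24.45
position: [0.5326, 0.0222, 0.2022]
eef_rot: [0.096, 0.995, -0.002, 0.005]
wrist_force: [-0.2, 0.1, -0.3]
gripper_width: 0.0399
```

```bash
python3 - <<'E'
from h import *
upright();o=observe();M=R.from_quat(o["eef_rot"]).as_matrix();print(o["position"],M.round(3))
d=np.array([.5349,.0221,.085])-o["position"];print("tool shift",(M.T@d).round(4), "yaw x",np.degrees(np.arctan2(M[1,0],M[0,0])))
E
```

```text
top [545.3  76.1] [66.1 92.1] 78.7 n,t -0.0417 -0.0025 rim z 0.1244 nan
scene [543.2  62. ] [92.8 94.9] 78.7 n,t -0.0559 -0.0017 rim z 0.1231 nan
[0.53259574 0.02206621 0.20224185] [[-0.982  0.191  0.009]
 [ 0.191  0.982 -0.005]
 [-0.01  -0.003 -1.   ]]
tool shift [-0.0011  0.0008  0.1173] yaw x 168.97865286610062
```

>>> play_rows --squeeze 40 --targets '[0.04,0,0.001,0.04,0,0.04,0,0.001,0.08,0,0.04,0,0.001,0.105,0,0.04,0,0.001,0.115,0,0.04,0,0.001,0.115,0,0.03,0,0.001,0.115,0,0.02,0,0.001,0.115,0,0.012,0,0.001,0.115,0,0.006,0,0.001,0.115,0,0.0,0,0.001,0.115,0,0.0,0,0.001,0.115,0]'

```text
t: 25.75
position: [0.5346, 0.0216, 0.0882]
eef_rot: [0.096, 0.995, -0.002, 0.006]
wrist_force: [0.2, -3.7, 6.1]
gripper_width: 0.0076
```

```bash
python3 - <<'E'
from h import *
upright();o=observe();print(o["position"],o["wrist_force"],o["gripper_width"])
E
```

```text
top [545.8  81.3] [58.1 91.8] 79.0 n,t -0.0365 -0.0031 rim z 0.1243 nan
scene [549.3  62.8] [93.8 82.5] 79.5 n,t -0.0539 0.0041 rim z 0.1232 nan
[0.53459404 0.02160976 0.08814703] [-0.98980815 -4.27683216  5.99897768] 0.007775877267045382
```

>>> play_rows --targets '[0.0,0,0.002,0,0,0.0,0,0.004,0,0,0.0,0,0.006,0,0,0.0,0,0.008,0,0,0.0,0,0.008,0,0]'

```text
t: 26.45
position: [0.5364, 0.0285, 0.0884]
eef_rot: [0.097, 0.995, -0.003, 0.006]
wrist_force: [-1.0, -4.5, 4.5]
gripper_width: 0.0075
```

```bash
python3 - <<'E'
from h import *
upright();o=observe();print(o["position"],o["wrist_force"],o["torque"],o["gripper_width"])
E
```

```text
top [548.2  89.8] [54.4 92.3] 78.7 n,t -0.0277 -0.0023 rim z 0.1243 nan
scene [551.   69.1] [93.2 81.5] 79.5 n,t -0.0474 0.0045 rim z 0.1233 nan
[0.53642419 0.02852251 0.0884268 ] [-1.35395656 -5.26668775  4.1488232 ] [-9.85605239e-01  1.66892603e-01  1.09739756e-05] 0.007983621056894598
```

>>> play_rows --targets '[0.0,0,0.001,0,0,0.0,0,0.002,0,0,0.0,0,0.002,0,0,0.0,0,0.002,0,0]'

```text
t: 27.05
position: [0.5367, 0.0296, 0.0885]
eef_rot: [0.097, 0.995, -0.003, 0.006]
wrist_force: [-1.0, -5.4, 4.5]
gripper_width: 0.0073
```

```bash
python3 - <<'E'
from h import *
upright();o=observe();print(o["position"],o["wrist_force"],o["torque"],o["gripper_width"])
E
```

```text
top [548.5  92.8] [51.6 92.4] 80.0 n,t -0.0247 -0.0026 rim z 0.1244 nan
scene [550.1  70.8] [93.5 85.9] 79.7 n,t -0.046 0.0032 rim z 0.1233 nan
[0.53670476 0.02956159 0.0885164 ] [-1.92446779 -6.46178113  5.28736232] [-1.08591039  0.26408716 -0.0502493 ] 0.007372873460321676
```

>>> play_rows --targets '[0.0,0,0.001,0,0,0.0,0,0.002,0,0,0.0,0,0.003,0,0,0.0,0,0.004,0,0,0.0,0,0.004,0,0,0.0,0,0.004,0,0]'

```text
t: 27.85
position: [0.5366, 0.0299, 0.0888]
eef_rot: [0.098, 0.995, -0.005, 0.005]
wrist_force: [-4.5, -10.7, 8.3]
gripper_width: 0.0074
```

```bash
python3 - <<'E'
from h import *
upright();o=observe();print(o["position"],o["wrist_force"],o["torque"],o["gripper_width"])
E
```

```text
top [548.6  92.9] [51.1 91.8] 78.4 n,t -0.0246 -0.0026 rim z 0.1245 nan
scene [550.6  71. ] [92.8 84.7] 78.6 n,t -0.0457 0.0037 rim z 0.1233 nan
[0.53655205 0.02997243 0.08877052] [-5.53547272 -9.32370024  9.19289003] [-1.95107233  0.8684119  -0.00293558] 0.0074425682750727026
```

>>> play_rows --targets '[0.0,0,0.0015,0,0,0.0,0,0.0005,0,0,0.0,0,0.0005,0,0,0.012,0,0,0,0,0.02,0,0,0,0,0.03,0,0,0,0,0.03,0,0,0,0,0.03,0,0,-0.02,0,0.03,0,0,-0.06,0,0.03,0,0,-0.1,0,0.03,0,0,-0.12,0,0.03,0,-0.05,-0.14,0,0.03,0,-0.1,-0.14,0,0.03,0,-0.15,-0.14,0,0.03,0,-0.2,-0.14,0,0.03,0,-0.2,-0.14,0]'

```text
t: 29.65
position: [0.494, -0.1724, 0.2313]
eef_rot: [0.104, 0.995, -0.006, 0.006]
wrist_force: [-0.4, -0.4, 1.2]
gripper_width: 0.03
```

```bash
python3 - <<'E'
from h import *
upright();o=observe();print(o["position"],o["wrist_force"],o["gripper_width"])
n=np.array([.198,.980]);t=np.array([.980,-.198])
for cam in("top","scene"):
  a,P=cloud(cam)
  for nm,lo,hi in(("rail",.03,.04),("oil_tin",.134,.146),("wax_jar",.084,.096),("tape",.018,.03),("sanding_block",.03,.04)):
    s=silhouettes(nm,cam)
    if s:
      r,p=potrect(P,s[0]["mask"],lo,hi); print(cam,nm,np.round(r[0],1),np.round(r[1],1),round(r[2],1))
a,P=cloud("scene");s=silhouettes("pot","scene")
if s:
  p=P[s[0]["mask"]];N=(p[:,:2]-[.556,.1165])@n; T=(p[:,:2]-[.556,.1165])@t; k=(T>.03)&(T<.06)
  print("side rect",cv2.minAreaRect(np.c_[N[k],p[k,2]].astype(np.float32)*1000))
b,_=cloud("top"); A=cv2.resize(b[130:370,220:460],(400,400)); B=cv2.resize(a[100:370,140:410],(400,400)); save('f.png',np.hstack([A,B]))
E
```

```text
top [544.3  71.8] [92.  92.1] 78.7 n,t -0.0461 -0.0026 rim z 0.1243 nan
scene [545.   70.5] [92.8 95.3] 77.7 n,t -0.0472 -0.0017 rim z 0.1231 nan
[ 0.49670832 -0.16288093  0.23033647] [ 0.81720068  0.55269254 -0.97329124] 0.03011068338464681
top rail [558.9 131.5] [ 30.3 358.6] 78.6
top oil_tin [415.1 104.9] [63.4 64.1] 1.8
top wax_jar [683.5  51.3] [60.9 59.4] 1.6
top sanding_block [517.5 215.2] [ 70.5 110.1] 82.4
scene rail [566.2 139.2] [ 44.4 352.8] 72.4
scene oil_tin [415.6 103.3] [63.5 65.9] 62.5
scene wax_jar [684.7  49.9] [59.7 63.3] 45.8
scene tape [ 519.4 -319.3] [70.  72.6] 49.1
scene sanding_block [518.1 215.7] [ 72.9 113. ] 80.6
side rect ((-46.398860931396484, 62.653839111328125), (94.72332000732422, 128.19468688964844), 0.1816103160381317)
```

View pics/f.png

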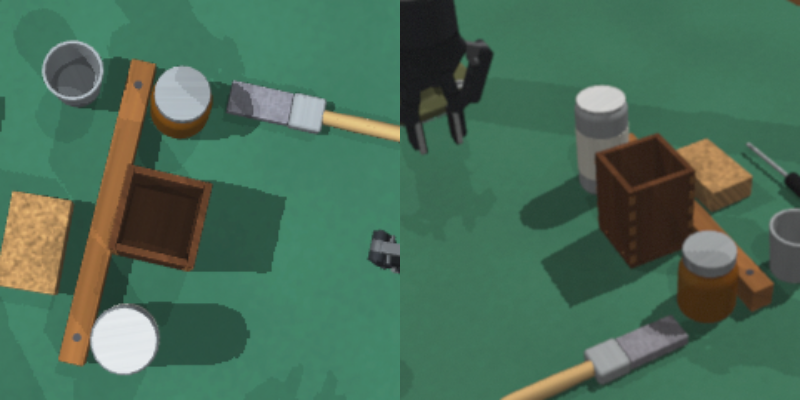

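The pot stands upright and flush with the rail: its centre is 46.1 mm from the rail face and its yaw matches the rail's (78.7° against 78.6°). It is 2.6 mm from the rail's middle, the tin and jar haven't moved, and the arm is clear, so I'm handing in.

```bash
python3 -c "
from cell import *
print(finish_job())"
```

```text
the job is handed in; nothing more can be done
None
```

The pot is standing on its base with one side flush against the rail, between the oil tin and the wax jar. I handed the job in at about 30 s of the 64 s.

**How it went**
- **Tipping up:** I pushed the upper lip with one finger until just short of the balance point. Then I pinched a side wall and turned the pot down onto its base under control.
- **First pinch:** at about 41° of tilt it held the pot rigidly, so the pot was carried about 58 mm and lifted about 1 cm off the bench. I set it back and pinched again at about 47°, and that worked.
- **First push:** pushing with the fingers outside made the pot lean a few degrees and stop about 8 mm short of the rail. When I backed off, it rocked back onto its base.
- **Second push:** I gripped the pot's near wall and slid it upright the rest of the way, until it stopped against the rail at about 11 N.

**Last checks**

| Check | Top camera | Scene camera |
|---|---|---|
| Pot centre to rail face (46 mm is flush) | 46.1 mm | 47.2 mm |
| Pot yaw (rail is 78.6°) | 78.7° | 77.7° |
| Distance from rail's middle | 2.6 mm | 1.7 mm |
| Rim height (125 mm nominal) | 124.3 mm | 123.1 mm |

- **Disagreement:** the two cameras differ by about 1 mm and 1°. I went by the top camera.
- **Other items:** the tin, jar, tape and sanding block measured within about 2 mm of where they started. I checked the cup, brush and screwdriver only by eye, and they look undisturbed. One final scene-camera fit of the rail was off, but the top camera showed the rail unmoved.

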